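# Hold the lime press lever in its fork for pinning

### The job

We are putting the bench lime press back together after washing. First set the steel strainer cup gently into the press's ring so that its flange sits flush all round, and let go of it; then pick up the cast lever by its balance point and hold it level over the press, pointing out over the strainer, with its hub between the two fork cheeks and its bore lined up with the holes in them, so that I can push the hinge pin through. Finish while still holding it there in the gripper, with none of its weight on the press or strainer, and leave everything else where it stands.

Things in the scene. Friction and masses are not known exactly. Their poses are not given: they have to be found in the camera images.
- lever: Loose grey cast lever, 0.5 kg, 363 mm long. Origin: its balance point (not mid-length), half-way up the straight arm, 75 mm above the counter at the start. +x to the wooden grip, z up (lies and is held level). Arm: bar 16 mm wide (y), 24 high, x -106 to 50 mm; pinch it across y at the origin. Beyond it the handle bends down to the grip, end x 229 mm, underside z -75 mm.
- lever_bore (a point): Centre of the 14 mm bore through the lever's round hub (30 mm diameter, 24 mm wide along y), 119 mm from the balance point along the lever's -x. Axes as the lever's; the bore runs along y.
- lever_foot (a point): Centre of the flat underside of the round press foot under the lever (54 mm diameter, 27 mm high, on a 20 mm stem): 47 mm toward the hub from the balance point (lever -x) and 75 mm below it. The lever stands on this foot and its grip end at the start.
- strainer: Loose steel strainer cup, 0.14 kg: tapered bowl (67 mm diameter at the top, 43 at the bottom), flat flange 85 mm across, flat tab. Origin on its axis at the UNDERSIDE of the flange (4 mm thick); the bowl's bottom is 31 mm below. +z up, +x along the tab. Starts upright on the counter, origin 31 mm up. Seated, its origin lies at ring_top.
- strainer_tab (a point): Grasp point on the strainer's tab: half-way up it, 74 mm from the cup's axis along the strainer's +x and 3 mm above the strainer's origin. The tab is 18 mm wide (strainer y), 6 mm thick, reaches from 40 to 98 mm from the axis and is free below; pinch it across its width from above.
- press: Grey cast stand of the lime press, fixed. Origin on the counter under the fork; +x runs from the column to the cup ring (the held lever's +x must point this way), z up. Foot plate 130 mm wide, x -55 to 150 mm. Column 36 x 40 mm with the fork on top; cup ring in front of it.
- fork_axis (a point): Centre of the fork, on the line of the cheeks' 14 mm holes, 225 mm above the counter; axes as the press's, holes along y. Cheeks 31 mm apart (y -15.5 to 15.5 mm), 42 mm long in x, rising 19 mm above this point, open at the top; the fork's floor is 27 mm below this point, so a lever resting on it is too low: it must be held.
- ring_top (a point): Centre of the top face of the press's cup ring (74 mm inside, 91 mm outside diameter, 16 mm deep, open through): 72 mm from fork_axis along the press's +x, 95 mm below it, 130 mm above the counter. The flange rests on this face. The tab may point any way but at the column; sideways (press +y or -y) is clear.
- catch_cup: Ribbed white beaker, 78 mm wide, 70 mm high, loose, on the foot plate under the ring; leave it. Origin at the centre of its underside.
- spice_jar: Jar with a cork-coloured lid, 57 mm wide, 89 mm high, loose, on the counter to the right; leave it. Origin at the centre of its underside.
- salt_bowl: Small pinch bowl, 67 mm wide, 29 mm high, loose, on the counter near the front; leave it. Origin at the centre of its underside.

How it is judged:
On the way, in this order (a step that is already met when the one before it is completed fails the run):
1. the strainer cup is seated flush in the press's ring and let go (horizontal distance between strainer and ring_top below 0.006 m and z of strainer in the frame of ring_top between -0.003 and 0.003 m and angle between strainer's own z axis and vertical below 0.06 rad and contact force between the fingers and strainer below 0.1 N and linear speed of strainer below 0.02 m/s), for 0.3 s.
2. the lever is lifted clear of the counter, level, gripped at its balance point (contact force between the fingers and lever above 2 N and x of the grasp point in the frame of lever between -0.025 and 0.025 m and height (world z) of lever above 0.12 m and angle between lever's own z axis and vertical below 0.12 rad), for 0.2 s.
At the end, for the whole second after the job is handed in: Strainer in the ring, released: 6 mm on centre, flange down within 3 mm. Lever gripped within 25 mm of its balance point, at rest, level and true to the press within 0.07 rad, bore within 5 mm of the fork axis each way, under 2 N on the press (a light touch is allowed), off the strainer (horizontal distance between strainer and ring_top below 0.006 m and z of strainer in the frame of ring_top between -0.003 and 0.003 m and angle between strainer's own z axis and vertical below 0.06 rad and contact force between the fingers and strainer below 0.1 N and contact force between the fingers and lever above 2 N and x of the grasp point in the frame of lever between -0.025 and 0.025 m and x of lever_bore in the frame of fork_axis between -0.005 and 0.005 m and y of lever_bore in the frame of fork_axis between -0.005 and 0.005 m and z of lever_bore in the frame of fork_axis between -0.005 and 0.005 m and x of lever in the frame of fork_axis above 0.09 m and angle between the x axis of lever and the x axis of fork_axis, either way round below 0.07 rad and angle between lever's own z axis and vertical below 0.07 rad and contact force between lever and press below 2 N and contact force between lever and strainer below 0.3 N and linear speed of lever below 0.02 m/s); the arm keeps its last pose, push and grip.
It fails at once if the strainer is dropped (falls freely from more than about 25 mm) (contact force between anything else and strainer below 0.05 N and linear speed of strainer above 0.7 m/s).
It fails at once if the lever is dropped (falls freely from more than about 25 mm) (contact force between anything else and lever below 0.05 N and linear speed of lever above 0.7 m/s).
It fails at once if a bystander (beaker, jar or small bowl) is moved more than 3 cm (distance of any of catch_cup, spice_jar, salt_bowl from where it was at the start of the episode above 0.03 m).
It also fails if it takes over 64 s, if anything falls off the work surface, if the arm or the gripper's body presses on something with over 40 N, if the wrist force passes 120 N, or if a joint passes its speed limit or range.

### The arm

A 7-joint arm with a two-finger parallel gripper is mounted at the origin on a cart in front of the work surface, level with it; the furniture and walls round the work are solid. World frame = base frame: x ahead of the robot, y to its left, z up, the work surface at z = 0. Lengths are in m, angles in rad, forces in N, time in s.
With the tool pointing down it reaches from about 0.375 to 0.925 m from the base axis. Payload 3.1 kg.
Tool frame: the origin (TCP) lies on the centre line of the jaws, within the pads' length; the fingertips stand 14 mm ahead of it and the grasp point (between the pads) lies 5 mm behind it; z points along the fingers, y is the line along which they close (so a half turn about z gives the same grasp; the last joint's range is limited). The gripper opens to 85 mm and grips with 20 to 120 N. Pads are 22 mm wide; open, the fingers measure 114 mm over their backs; the gripper's body (76 mm by 85 mm) begins 54 mm behind the grasp point. The pads swing forward as they close: fully open they stand 13 mm farther back than shut.
Start: joints at [1.232, 0.383, 0.044, 1.598, -0.018, 1.161, -0.05], TCP at [0.155, -0.631, 0.245] pointing down, gripper open.
Joint ranges: [-2.61, 2.61], [-0.41, 2.15], [-1.48, 1.57], [0, 2.5], [-1.57, 4.71], [0.05, 1.97], [-2.85, 2.85]. Speed limits (rad/s): [2.79, 2.79, 3.14, 3.14, 3.14, 3.14, 3.14].

### API

Orientations are given as [roll, pitch, yaw] about the fixed x, y, z axes, in that order (R = Rz(yaw) Ry(pitch) Rx(roll)).
In Python, from cell import sense, grab_frame, sign_off, spot_in, cut_out gives the robot as it stands. The module is installed in compiled form; this text tells all that it offers.
- The arm moves only by the shell command python3 -m jog 'ROWS' [FORCE]. ROWS is JSON, a list of rows, each an object with "linear": the shift along the tool's x, y, z in mm, a list of three; "yaw": the turn about the tool's z in rad; "gripper": the opening, from 0 (shut) to 1 (fully open). A call has 1 to 5 rows; each row shifts and turns the commanded pose from where the row before left it, along the tool's axes as they then stand; what a row does not reach is not made up. A row lasts 1/10 s, in which the tool goes at most 50 mm and 8.59 degrees, less where a joint would pass 70% of its speed; a pose out of reach is approached as far as the arm can. A call with a gripper value outside its range is refused whole. The fingers move at their own pace and stop on an object; FORCE is the grip in N (left out, the last holds). Time passes only in rows, so rows that do not move let the fingers close. It gives the time, the measured TCP pose, the force, the opening and the grip force at its end, in the units of the state.
- sense(): the state, without advancing time (a new reading comes with each control period).
- grab_frame(name): name is "scene" or "top"; returns a dict with "image" (480x640x3 uint8, red, green, blue), "depth" (480x640 float32, m along the optical axis (not along the pixel's ray), 0 where there is no reading), "fx", "fy", "cx", "cy" (pixels), "camera_from_world" (4x4, takes a point from world to camera coordinates). Camera axes: x right, y down, z forward; pixel columns grow to the right and rows downward; lengths in m; the calibration is good to about 2 mm. A picture is of the moment at which its call begins.
- sign_off(): hands the job in; it is judged then, once.
Trained networks look in a picture, given as the dict that the camera call returned (one of the last four; its "shot" number tells which), for a name from the list of things; names that differ only in an ending like _2 or _b are one class to them, and where a whole thing is asked for, a point or a joint stands for the part that bears it (a point fixed in the world has none). Each returns a list of dicts, best first, with "confidence" (0 to 1); they miss things now and then, are a little off and sometimes report something else, mostly with a low value. They report only what shows in the picture. A call takes as long as a camera call.
- spot_in(picture, thing): "box" ([centre column, centre row, width, height] in pixels, round what is visible of it).
- cut_out(picture, thing): "pixels" (480x640 bool, what is visible of it) and "box" ([centre column, centre row, width, height] in pixels, round what is visible of it).
The state is a dict: "clock": time; "q": joint angles; "qvel": joint speeds; "joint_efforts": joint torques, N m; "ee_pos": TCP position; "tool_rot": TCP orientation; "contact_force": force on the tool from outside, world axes, zero at the start; "ft_torque": the same for the moment, N m; "width": finger opening in m; "grip_force": force on a finger pad.
Only numpy, scipy, OpenCV 4.12 (cv2) and the standard library are available. Lean on these libraries where they do the work, as an engineer would, in place of code of your own. Each camera call takes 0.05 s, during which the arm holds its last target. There are 200 camera calls.

## Working session

There is one attempt and no reset: what is moved stays moved. The work goes in short steps, Python scripts to look and compute and a shell command to move; the robot and the scene stay as the last step left them, time stands still between calls to the robot, and variables do not carry over. Pictures are saved under pics/ and viewed, at most 10 in all, crops included, and the job is handed in when it is done.

```bash
mkdir -p pics
cat > h.py <<'E'
import numpy as np, cv2
from cell import sense, grab_frame, sign_off, spot_in, cut_out
def cloud(f, m=None):
    d=f["depth"]; ok=d>0
    if m is not None: ok&=m
    v,u=np.nonzero(ok); z=d[v,u]
    P=np.c_[(u-f["cx"])*z/f["fx"],(v-f["cy"])*z/f["fy"],z,np.ones(len(z))]
    return (P@np.linalg.inv(f["camera_from_world"]).T)[:,:3]
E
python3 - <<'E'
from h import *
s=sense(); print(s["clock"],s["ee_pos"],s["tool_rot"],s["width"])
out=[]
for n in("scene","top"):
    f=grab_frame(n); im=f["image"][:,:,::-1].copy()
    np.savez(f"{n}0.npz",**{k:f[k] for k in("depth","image","fx","fy","cx","cy","camera_from_world")})
    masks={}
    for t in("lever","strainer","press","catch_cup","spice_jar","salt_bowl"):
        r=cut_out(f,t)
        for i,o in enumerate(r[:1]):
            P=cloud(f,o["pixels"]); masks[t]=o["pixels"]
            print(n,t,round(o["confidence"],2),np.round(o["box"]),np.round(np.percentile(P,[2,50,98],axis=0),3).tolist() if len(P) else None)
            x,y,w,h=o["box"]; cv2.rectangle(im,(int(x-w/2),int(y-h/2)),(int(x+w/2),int(y+h/2)),(0,0,255),1); cv2.putText(im,t,(int(x-w/2),int(y-h/2)-2),0,.4,(255,0,0),1)
    np.savez(f"{n}0m.npz",**masks)
    cv2.imwrite(f"pics/{n}0.png",im)
E
```

```text
0.0 [ 0.15477223 -0.63036365  0.24386431] [-3.13895941e+00  1.56486173e-04  2.40877884e-01] 0.0855341244963477
scene lever 0.64 [380. 297.  90.  74.] [[0.431, -0.336, -0.001], [0.45, -0.083, 0.05], [0.496, 0.008, 0.09]]
scene strainer 0.57 [320. 267.  51.  32.] [[0.577, -0.203, 0.002], [0.664, -0.168, 0.033], [0.704, -0.127, 0.039]]
scene press 0.55 [238. 326. 110. 132.] [[0.541, 0.065, 0.009], [0.607, 0.2, 0.058], [0.682, 0.252, 0.243]]
scene catch_cup 0.77 [247. 335.  37.  50.] [[0.567, 0.092, 0.017], [0.591, 0.138, 0.051], [0.641, 0.165, 0.084]]
scene spice_jar 0.76 [378. 236.  19.  40.] [[0.569, -0.356, 0.005], [0.586, -0.321, 0.057], [0.615, -0.308, 0.091]]
scene salt_bowl 0.79 [329. 371.  35.  30.] [[0.383, 0.056, 0.001], [0.416, 0.085, 0.019], [0.448, 0.121, 0.03]]
top strainer 0.83 [381. 201.  45.  70.] [[0.577, -0.201, -0.0], [0.663, -0.162, 0.033], [0.703, -0.126, 0.04]]
top press 0.84 [215. 216. 127.  97.] [[0.54, 0.053, 0.01], [0.607, 0.17, 0.017], [0.682, 0.251, 0.245]]
top catch_cup 0.89 [229. 217.  48.  38.] [[0.572, 0.092, 0.016], [0.615, 0.139, 0.031], [0.641, 0.165, 0.085]]
top spice_jar 0.98 [470. 222.  38.  34.] [[0.569, -0.356, 0.01], [0.591, -0.328, 0.086], [0.618, -0.309, 0.092]]
top salt_bowl 0.92 [250. 318.  32.  35.] [[0.383, 0.061, 0.013], [0.414, 0.091, 0.019], [0.443, 0.121, 0.031]]
```

View pics/top0.png

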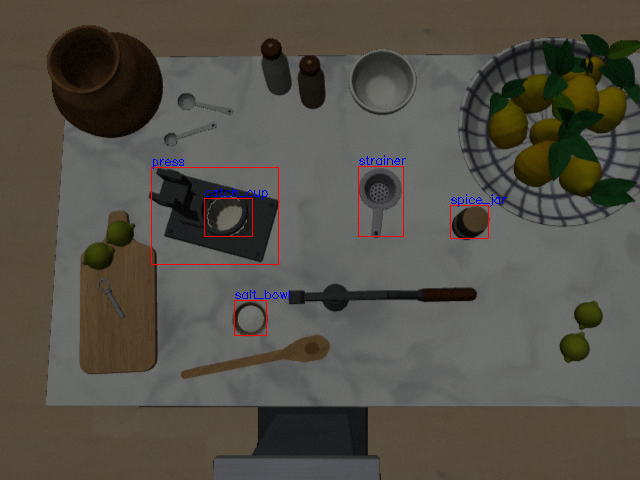

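View pics/scene0.png

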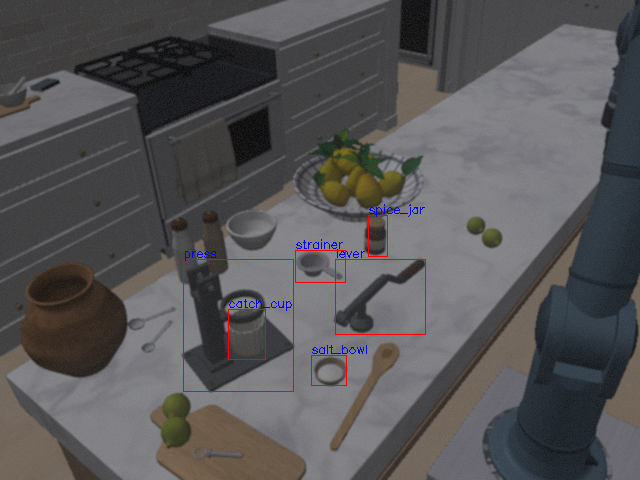

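The pictures show the press at left (top view 215,216) with its +x pointing right and slightly down. The strainer is at (380,190) with its tab pointing toward the robot. The lever lies along row 296, hub at (295,297) and grip end at (475,294). The boxes match what I see, except that the top-view network missed the lever. Next I'll fit the geometry.

```bash
cat > fit.py <<'E'
from h import *
from scipy.optimize import least_squares
def circ(P,r0=None):
    c0=np.r_[(P[:,:2].min(0)+P[:,:2].max(0))/2, r0 or .04]
    return least_squares(lambda p:np.hypot(*(P[:,:2]-p[:2]).T)-p[2],c0,loss="soft_l1",f_scale=.001).x
def hullrim(P):
    return cv2.convexHull(P[:,:2].astype(np.float32))[:,0]
def box(P,x0,x1,y0,y1,z0,z1):
    lo,hi=np.array([x0,y0,z0]),np.array([x1,y1,z1]); return P[((P>lo)&(P<hi)).all(1)]
E
python3 - <<'E'
from fit import *
F={n:dict(np.load(n+"0.npz")) for n in("scene","top")}
for n,f in F.items():
    C=cloud(f); print("==",n,"counter z",np.median(box(C,.35,.5,-.5,-.4,-.03,.03)[:,2]))
    S=box(C,.55,.73,-.23,-.1,.027,.05); print("strainer top z",np.median(S[:,2]),len(S))
    far=S[S[:,0]>.625]; print(" flange circ",circ(hullrim(far),.0425))
    tab=S[S[:,0]<.612]; print(" tab",tab.mean(0),len(tab),tab.min(0),tab.max(0))
    R=box(C,.5,.72,.06,.22,.122,.137); print("ring",len(R),np.median(R[:,2]) , R.min(0),R.max(0)); 
    if len(R)>8: print(" circ hull",circ(hullrim(R),.0455), "all",circ(R,.041))
    K=box(C,.5,.8,.12,.32,.236,.25); print("fork top",len(K),K.mean(0),K.min(0),K.max(0)); 
    if len(K)>4:
        print(" rect",cv2.minAreaRect(K[:,:2].astype(np.float32)*1000))
    B=box(C,.45,.8,.0,.32,.007,.03); print(" plate rect",len(B),cv2.minAreaRect(B[:,:2].astype(np.float32)*1000), np.median(B[:,2]))
    L=box(C,.41,.47,-.4,.06,.06,.11)
    A=box(C,.41,.47,-.14,.05,.07,.11); print("arm",len(A),np.median(A,0),A.min(0),A.max(0),np.polyfit(A[:,1],A[:,0],1))
    print(" lever y extent",box(C,.41,.47,-.4,.06,.01,.11)[:,1].min())
    ft=box(C,.38,.52,-.14,.05,.018,.035); print(" foot",len(ft), circ(hullrim(ft),.027) if len(ft)>5 else '')
    H=A[A[:,1]>-.0]; print(" hub z max",np.percentile(A[:,2],[5,50,95,99]))
E
```

```text
== scene counter z 0.0007269754110318383
strainer top z 0.03516030158642658 470
 flange circ [ 0.66604728 -0.16492559  0.04269057]
 tab [ 0.59053216 -0.15613632  0.03660755] 98 [ 0.57043112 -0.16980151  0.03001462] [ 0.61102869 -0.14344081  0.04122761]
ring 678 0.12867023036570324 [0.56114816 0.08306754 0.12202171] [0.65172572 0.21994802 0.1368563 ]
 circ hull [0.61852369 0.15317014 0.06671215] all [0.6062616  0.13213077 0.04242937]
fork top 309 [0.62408344 0.19933208 0.241859  ] [0.5925554  0.17059204 0.23602493] [0.65527729 0.22406523 0.2469864 ]
 rect ((624.7136840820312, 198.36572265625), (42.84218215942383, 57.904029846191406), 75.26942443847656)
 plate rect 3939 ((609.724609375, 177.2780303955078), (258.1846618652344, 366.3548278808594), 78.84563446044922) 0.013689977364255257
arm 618 [ 0.44951373 -0.05339787  0.08534979] [ 0.43934809 -0.1398275   0.07002097] [0.46618074 0.01145489 0.09371982] [-0.01719783  0.45007355]
 lever y extent -0.34682225364147856
 foot 199 [ 0.45053391 -0.07389236  0.02398923]
 hub z max [0.07163615 0.08534979 0.09008373 0.09187032]
== top counter z 0.
[... 368 characters left out ...]
.04548166] all [0.60723469 0.13126685 0.04220511]
fork top 390 [0.62532624 0.19869667 0.24372776] [0.5962018  0.17218657 0.23612941] [0.65582043 0.22503525 0.24884216]
 rect ((625.7586059570312, 199.25308227539062), (43.630062103271484, 57.77418518066406), 72.99554443359375)
 plate rect 5455 ((619.2618408203125, 161.88124084472656), (308.985107421875, 353.4562072753906), 86.72792053222656) 0.014666900990644827
arm 815 [ 0.45352797 -0.05773504  0.0871866 ] [ 0.44074725 -0.13858665  0.07042757] [0.46498706 0.0108812  0.09403978] [-0.02250269  0.45251911]
 lever y extent -0.34921593357537195
 foot 239 [ 0.45478584 -0.07507965  0.02525367]
 hub z max [0.08257022 0.0871866  0.09083684 0.09274077]
```

```bash
cat > go.py <<'E'
# usage: go.py x y z yaw  -> remaining shift in tool axes (mm) and yaw turn about tool z, after the turn
import sys; from h import *
from scipy.spatial.transform import Rotation as R
s=sense(); t=np.array(sys.argv[1:4],float); r=R.from_euler("xyz",s["tool_rot"])
d=(R.from_euler("xyz",[np.pi,0,float(sys.argv[4])]).inv()).apply(t-s["ee_pos"])*1000
turn=-(float(sys.argv[4])-s["tool_rot"][2]); turn=(turn+np.pi/2)%np.pi-np.pi/2
print("t",round(s["clock"],2),"pos",np.round(s["ee_pos"],4),"rot",np.round(s["tool_rot"],3),"F",np.round(s["contact_force"],1),"w",round(s["width"],4),"grip",round(float(np.max(s["grip_force"])),1),"q",np.round(s["q"],2))
print("shift mm (tool axes at target yaw)",np.round(d,1),"turn",round(turn,3), "shift now axes",np.round(r.inv().apply(t-s["ee_pos"])*1000,1))
E
python3 -m jog '[{"linear":[0,0,0],"yaw":0.118,"gripper":1},{"linear":[0,0,0],"yaw":0.118,"gripper":1},{"linear":[0,0,0],"yaw":0.117,"gripper":1},{"linear":[12,-16,0],"yaw":0,"gripper":1},{"linear":[24,-32,0],"yaw":0,"gripper":1}]'
python3 -m jog '[{"linear":[24,-32,0],"yaw":0,"gripper":1},{"linear":[24,-32,0],"yaw":0,"gripper":1},{"linear":[24,-32,0],"yaw":0,"gripper":1},{"linear":[24,-32,0],"yaw":0,"gripper":1},{"linear":[24,-32,0],"yaw":0,"gripper":1}]'
python3 -m jog '[{"linear":[24,-32,0],"yaw":0,"gripper":1},{"linear":[24,-32,0],"yaw":0,"gripper":1},{"linear":[24,-32,0],"yaw":0,"gripper":1},{"linear":[24,-32,0],"yaw":0,"gripper":1},{"linear":[24,-32,0],"yaw":0,"gripper":1}]'
python3 go.py 0.593 -0.156 0.15 -0.112
```

```text
clock: 1.2
ee_pos: [0.1922, -0.5897, 0.2454]
tool_rot: [3.139, 0.002, -0.12]
contact_force: [-0.5, -0.4, 0.3]
width: 0.0852
grip_force: 0.0
clock: 1.7
ee_pos: [0.3344, -0.4408, 0.2456]
tool_rot: [3.141, -0.001, -0.112]
contact_force: [-0.3, -0.5, -0.1]
width: 0.0854
grip_force: 0.0
clock: 2.2
ee_pos: [0.4715, -0.2953, 0.2456]
tool_rot: [3.141, -0.001, -0.112]
contact_force: [1.4, -0.2, -0.6]
width: 0.0857
grip_force: 0.0
t 2.2 pos [ 0.4715 -0.2953  0.2456] rot [ 3.141e+00 -1.000e-03 -1.120e-01] F [ 1.4 -0.2 -0.6] w 0.0857 grip 0.0 q [ 0.63  0.21 -0.17  1.82  0.04  1.11 -1.23]
shift mm (tool axes at target yaw) [ 105.2 -152.    95.6] turn -0.0 shift now axes [ 105.1 -152.    95.6]
```

```bash
python3 -m jog '[{"linear":[24,-34,0],"yaw":0,"gripper":0.7},{"linear":[24,-34,10],"yaw":0,"gripper":0.7},{"linear":[24,-34,20],"yaw":0,"gripper":0.7},{"linear":[20,-30,20],"yaw":0,"gripper":0.7},{"linear":[13,-20,20],"yaw":0,"gripper":0.7}]'
python3 -m jog '[{"linear":[0,0,25],"yaw":0,"gripper":0.7},{"linear":[0,0,0],"yaw":0,"gripper":0.7}]'
python3 go.py 0.593 -0.156 0.029 -0.112
python3 - <<'E'
from fit import *
for n in("scene","top"):
    f=grab_frame(n); cv2.imwrite(f"pics/{n}1.png",cv2.resize(f["image"][130:370,160:480,::-1],(640,480)))
E
```

```text
clock: 2.7
ee_pos: [0.5941, -0.1535, 0.1751]
tool_rot: [-3.14, -0.002, -0.108]
contact_force: [0.0, 0.0, -1.0]
width: 0.0597
grip_force: 0.0
clock: 2.9
ee_pos: [0.5892, -0.1552, 0.1463]
tool_rot: [-3.14, 0.008, -0.11]
contact_force: [-0.5, -1.0, -0.0]
width: 0.0601
grip_force: 0.0
t 2.9 pos [ 0.5892 -0.1552  0.1463] rot [-3.14   0.008 -0.11 ] F [-0.5 -1.  -0. ] w 0.0601 grip 0.0 q [ 0.39  0.43 -0.25  1.77  0.12  0.97 -1.59]
shift mm (tool axes at target yaw) [  3.9   0.4 117.3] turn 0.002 shift now axes [  4.8   0.6 117.2]
```

View pics/top1.png

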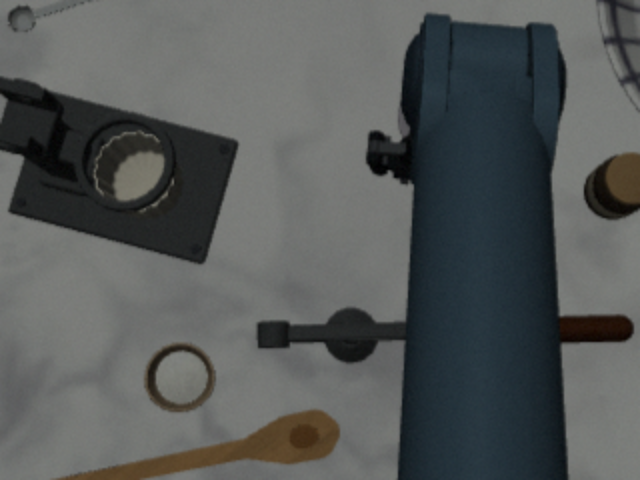

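The arm hides the tab from above, but its position agrees with the measurement. I'll go down and grip.

```bash
python3 -m jog '[{"linear":[2,0,25],"yaw":0,"gripper":0.6},{"linear":[0,0,25],"yaw":0,"gripper":0.6},{"linear":[0,0,25],"yaw":0,"gripper":0.5},{"linear":[0,0,20],"yaw":0,"gripper":0.5},{"linear":[0,0,12],"yaw":0,"gripper":0.5}]' 30
python3 -m jog '[{"linear":[0,0,10],"yaw":0,"gripper":0.5},{"linear":[0,0,0],"yaw":0,"gripper":0.5},{"linear":[0,0,0],"yaw":0,"gripper":0.5}]'
python3 go.py 0.593 -0.156 0.029 -0.112
```

```text
clock: 3.5
ee_pos: [0.5938, -0.1592, 0.0435]
tool_rot: [3.141, -0.001, -0.115]
contact_force: [-0.5, -0.9, -0.2]
width: 0.043
grip_force: 0.0
clock: 3.8
ee_pos: [0.5946, -0.1578, 0.0343]
tool_rot: [3.141, -0.002, -0.113]
contact_force: [0.3, 0.8, 0.3]
width: 0.0422
grip_force: 0.0
t 3.8 pos [ 0.5946 -0.1578  0.0343] rot [ 3.141e+00 -2.000e-03 -1.130e-01] F [0.3 0.8 0.3] w 0.0422 grip 0.0 q [ 0.37  0.59 -0.22  1.8   0.17  0.77 -1.63]
shift mm (tool axes at target yaw) [-1.8 -1.6  5.3] turn -0.001 shift now axes [-1.8 -1.6  5.3]
```

```bash
python3 -m jog '[{"linear":[-2,-1.5,5],"yaw":0,"gripper":0.5},{"linear":[0,0,0],"yaw":0,"gripper":0.5},{"linear":[0,0,0],"yaw":0,"gripper":0.1},{"linear":[0,0,0],"yaw":0,"gripper":0},{"linear":[0,0,0],"yaw":0,"gripper":0}]' 40
python3 -m jog '[{"linear":[0,0,0],"yaw":0,"gripper":0},{"linear":[0,0,0],"yaw":0,"gripper":0},{"linear":[0,0,0],"yaw":0,"gripper":0}]'
python3 go.py 0.593 -0.156 0.029 -0.112
```

```text
clock: 4.3
ee_pos: [0.5922, -0.1557, 0.0286]
tool_rot: [3.141, -0.0, -0.112]
contact_force: [-0.1, -0.2, 0.0]
width: 0.0171
grip_force: 38.9
clock: 4.6
ee_pos: [0.5921, -0.1557, 0.0284]
tool_rot: [3.142, -0.0, -0.112]
contact_force: [-0.2, -0.9, 1.8]
width: 0.0171
grip_force: 39.0
t 4.6 pos [ 0.5921 -0.1557  0.0284] rot [ 3.142 -0.    -0.112] F [-0.2 -0.9  1.8] w 0.0171 grip 39.0 q [ 0.36  0.59 -0.22  1.81  0.18  0.76 -1.63]
shift mm (tool axes at target yaw) [ 1.   0.2 -0.6] turn -0.0 shift now axes [ 1.   0.2 -0.6]
```

```bash
python3 -m jog '[{"linear":[0,0,-8],"yaw":0,"gripper":0},{"linear":[0,0,-15],"yaw":0,"gripper":0},{"linear":[0,0,-25],"yaw":0,"gripper":0},{"linear":[0,0,-25],"yaw":0,"gripper":0},{"linear":[0,0,-25],"yaw":0,"gripper":0}]' 60
python3 -m jog '[{"linear":[0,0,-25],"yaw":0,"gripper":0},{"linear":[0,0,-20],"yaw":0,"gripper":0},{"linear":[0,0,-7],"yaw":0,"gripper":0}]'
python3 go.py 0.532 0.139 0.18 -0.112
```

```text
clock: 5.1
ee_pos: [0.592, -0.1556, 0.1282]
tool_rot: [3.142, -0.0, -0.112]
contact_force: [0.8, -0.0, -0.6]
width: 0.0167
grip_force: 58.5
clock: 5.4
ee_pos: [0.5939, -0.1559, 0.1823]
tool_rot: [3.141, -0.006, -0.112]
contact_force: [1.3, 0.4, -1.5]
width: 0.0164
grip_force: 58.5
t 5.4 pos [ 0.5939 -0.1559  0.1823] rot [ 3.141 -0.006 -0.112] F [ 1.3  0.4 -1.5] w 0.0164 grip 58.5 q [ 0.4   0.39 -0.25  1.74  0.11  1.02 -1.58]
shift mm (tool axes at target yaw) [ -94.5 -286.2    2.3] turn -0.0 shift now axes [ -94.5 -286.2    1.5]
```

Now I'll carry it across to about 60 mm short of the ring and look.

```bash
python3 -m jog '[{"linear":[-4,-13,0],"yaw":0,"gripper":0},{"linear":[-9,-27,0],"yaw":0,"gripper":0},{"linear":[-9,-27,0],"yaw":0,"gripper":0},{"linear":[-9,-27,0],"yaw":0,"gripper":0},{"linear":[-9,-27,0],"yaw":0,"gripper":0}]'
python3 -m jog '[{"linear":[-9,-27,0],"yaw":0,"gripper":0},{"linear":[-9,-27,0],"yaw":0,"gripper":0},{"linear":[-9,-27,0],"yaw":0,"gripper":0},{"linear":[-9,-27,0],"yaw":0,"gripper":0},{"linear":[-6,-18,0],"yaw":0,"gripper":0}]'
python3 -m jog '[{"linear":[0,0,0],"yaw":0,"gripper":0},{"linear":[0,0,0],"yaw":0,"gripper":0},{"linear":[0,0,0],"yaw":0,"gripper":0}]'
python3 go.py 0.532 0.139 0.18 -0.112
python3 - <<'E'
from fit import *
s=sense(); p=s["ee_pos"]
for n in("scene","top"):
    f=grab_frame(n); cv2.imwrite(f"pics/{n}2.png",cv2.resize(f["image"][120:400,130:450,::-1],(640,560)))
    r=cut_out(f,"strainer")
    for o in r[:1]:
        P=cloud(f,o["pixels"]); P=P[abs(P[:,2]-.187)<.015]
        print(n,o["confidence"],len(P),p, np.round(P.min(0),3),np.round(P.max(0),3))
        T=P[np.abs(P[:,2]-.187)<.008]; A=np.c_[T[:,:2],np.ones(len(T))]
        print(" plane",np.linalg.lstsq(A,T[:,2],rcond=None)[0], "med z",np.median(T[:,2]))
        Q=T[T[:,0]>p[0]+.045]; c=circ(hullrim(Q),.0425); print(" circ",c, "offset from tcp",c[:2]-p[:2])
E
```

```text
clock: 5.9
ee_pos: [0.5636, -0.0285, 0.1765]
tool_rot: [-3.141, 0.004, -0.111]
contact_force: [-0.1, 0.3, -1.5]
width: 0.0167
grip_force: 58.5
clock: 6.4
ee_pos: [0.5353, 0.1028, 0.1767]
tool_rot: [-3.141, 0.004, -0.108]
contact_force: [0.4, -0.4, -1.5]
width: 0.0167
grip_force: 58.5
clock: 6.7
ee_pos: [0.5378, 0.0972, 0.1775]
tool_rot: [3.14, 0.001, -0.114]
contact_force: [-0.7, -1.1, -1.5]
width: 0.0167
grip_force: 58.5
t 6.7 pos [0.5378 0.0972 0.1775] rot [ 3.14e+00  1.00e-03 -1.14e-01] F [-0.7 -1.1 -1.5] w 0.0167 grip 58.5 q [ 0.08  0.29 -0.38  1.89  0.13  0.98 -2.05]
shift mm (tool axes at target yaw) [-10.5 -40.9  -2.5] turn -0.002 shift now axes [-10.5 -40.9  -2.6]
scene 0.97 378 [0.53781843 0.09718447 0.17748639] [0.515 0.057 0.172] [0.655 0.129 0.199]
 plane [-0.03197863 -0.01603462  0.2040033 ] med z 0.1827380937088094
 circ [0.6135842  0.08771062 0.04132147] offset from tcp [ 0.07576576 -0.00947385]
top 0.79 664 [0.53781843 0.09718447 0.17748639] [0.572 0.047 0.172] [0.655 0.118 0.189]
 plane [-0.01084978 -0.00660503  0.19076993] med z 0.18364959289834593
 circ [0.61301663 0.08833109 0.04155437] offset from tcp [ 0.0751982  -0.00885338]
```

View pics/scene2.png

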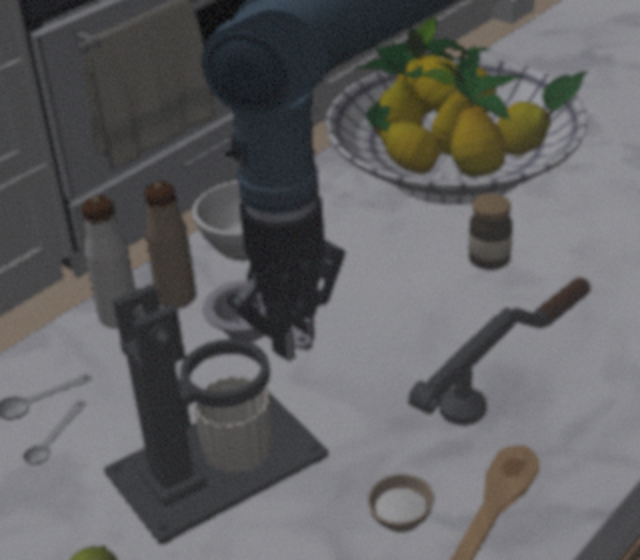

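In the scene crop the cup is held level by the tab at (240,305), next to the ring at (227,370). The tilt measures about 0.02 rad and the offset is as expected. Now I'll centre it over the ring.

```bash
python3 -m jog '[{"linear":[-4,-15,0],"yaw":0,"gripper":0},{"linear":[-4,-15,0],"yaw":0,"gripper":0},{"linear":[-2.8,-11.5,0],"yaw":0,"gripper":0},{"linear":[0,0,0],"yaw":0,"gripper":0},{"linear":[0,0,0],"yaw":0,"gripper":0}]'
python3 go.py 0.5317 0.1398 0.1275 -0.112
python3 - <<'E'
from fit import *
p=sense()["ee_pos"]
for n in("scene","top"):
    f=grab_frame(n); r=cut_out(f,"strainer")
    C=cloud(f)
    if r:
        P=cloud(f,r[0]["pixels"]); T=P[np.abs(P[:,2]-.185)<.007]
        Q=T[T[:,0]>p[0]+.045]; c=circ(hullrim(Q),.0425); print(n," flange circ",c,"off",c[:2]-p[:2],len(Q))
    R=box(C,.54,.68,.07,.185,.122,.137); R=R[np.hypot(R[:,0]-.607,R[:,1]-.1308)<.055]
    print(" ring",len(R),circ(R,.041) if len(R)>10 else '')
F={n:dict(np.load(n+"0.npz")) for n in("scene","top")}; M={n:np.load(n+"0m.npz") for n in F}
for n,f in F.items():
    P=cloud(f); B=box(P,.45,.8,.0,.32,.010,.022); P=B[np.hypot(B[:,0]-.615,B[:,1]-.155)<.135]
    # keep largest rect consistent with 205x130
    P=cloud(f,M[n]["press"]); P=box(P,.45,.8,0,.32,.008,.025); (c,w,a)=cv2.minAreaRect(P[:,:2].astype(np.float32)*1000); print(n,"plate",c,w,a)
    C=cloud(f); R=box(C,.54,.68,.07,.185,.122,.137); R=R[np.hypot(R[:,0]-.607,R[:,1]-.1308)<.052]; print(" ring0",len(R),circ(R,.041),circ(hullrim(R),.045))
E
```

```text
clock: 7.4
ee_pos: [0.5322, 0.141, 0.1783]
tool_rot: [3.141, -0.0, -0.112]
contact_force: [-0.2, -0.0, -1.2]
width: 0.0165
grip_force: 58.6
t 7.4 pos [0.5322 0.141  0.1783] rot [ 3.141 -0.    -0.112] F [-0.2 -0.  -1.2] w 0.0165 grip 58.6 q [ 0.02  0.3  -0.41  1.88  0.14  0.99 -2.13]
shift mm (tool axes at target yaw) [-0.4  1.2 50.8] turn -0.0 shift now axes [-0.4  1.2 50.8]
scene  flange circ [0.60469218 0.13003739 0.04173848] off [ 0.07249016 -0.01094077] 224
 ring 319 [0.60553535 0.13203494 0.04038231]
top  flange circ [0.6094702  0.12918833 0.0391071 ] off [ 0.07726817 -0.01178983] 652
 ring 320 [0.60782798 0.12977936 0.04196751]
scene plate (611.041748046875, 152.76336669921875) (204.86456298828125, 131.4159393310547) 74.09243774414062
 ring0 567 [0.60562941 0.13028085 0.04154046] [0.60683694 0.12994736 0.04623777]
top plate (614.0491333007812, 152.78114318847656) (203.93934631347656, 129.23463439941406) 74.6661148071289
 ring0 809 [0.60692106 0.12999443 0.04154564] [0.60743269 0.13107463 0.04608009]
```

```bash
python3 -m jog '[{"linear":[-0.7,1.6,8],"yaw":0,"gripper":0},{"linear":[0,0,10],"yaw":0,"gripper":0},{"linear":[0,0,8],"yaw":0,"gripper":0},{"linear":[0,0,5],"yaw":0,"gripper":0},{"linear":[0,0,0],"yaw":0,"gripper":0}]'
python3 -m jog '[{"linear":[0,0,5],"yaw":0,"gripper":0},{"linear":[0,0,5],"yaw":0,"gripper":0},{"linear":[0,0,4],"yaw":0,"gripper":0},{"linear":[0,0,2],"yaw":0,"gripper":0},{"linear":[0,0,0],"yaw":0,"gripper":0}]'
python3 go.py 0.5313 0.1395 0.1275 -0.112
```

```text
clock: 8.1
ee_pos: [0.5301, 0.1396, 0.1458]
tool_rot: [3.141, 0.003, -0.112]
contact_force: [0.3, -0.8, -1.5]
width: 0.0166
grip_force: 58.6
clock: 8.6
ee_pos: [0.5309, 0.1398, 0.1309]
tool_rot: [3.141, 0.001, -0.112]
contact_force: [-0.4, 0.2, -1.5]
width: 0.0165
grip_force: 58.6
t 8.6 pos [0.5309 0.1398 0.1309] rot [ 3.141e+00  1.000e-03 -1.120e-01] F [-0.4  0.2 -1.5] w 0.0165 grip 58.6 q [ 0.    0.36 -0.39  1.92  0.17  0.89 -2.16]
shift mm (tool axes at target yaw) [0.4 0.3 3.4] turn -0.0 shift now axes [0.4 0.3 3.4]
```

```bash
python3 -m jog '[{"linear":[0,0,1.5],"yaw":0,"gripper":0},{"linear":[0,0,1.5],"yaw":0,"gripper":0},{"linear":[0,0,0],"yaw":0,"gripper":0}]'
python3 -m jog '[{"linear":[0,0,1],"yaw":0,"gripper":0},{"linear":[0,0,0],"yaw":0,"gripper":0}]'
python3 go.py 0.5313 0.1395 0.1275 -0.112
python3 - <<'E'
from fit import *
f=grab_frame("scene"); cv2.imwrite("pics/scene3.png",cv2.resize(f["image"][220:400,150:390,::-1],(720,540)))
E
```

```text
clock: 8.9
ee_pos: [0.5313, 0.14, 0.1283]
tool_rot: [-3.141, -0.0, -0.112]
contact_force: [-0.3, 0.2, -0.9]
width: 0.0164
grip_force: 58.6
clock: 9.1
ee_pos: [0.5314, 0.14, 0.1277]
tool_rot: [-3.142, -0.0, -0.112]
contact_force: [0.1, -0.2, 1.4]
width: 0.0167
grip_force: 58.8
t 9.1 pos [0.5314 0.14   0.1277] rot [-3.142 -0.    -0.112] F [ 0.1 -0.2  1.4] w 0.0167 grip 58.8 q [ 0.    0.36 -0.39  1.92  0.18  0.89 -2.16]
shift mm (tool axes at target yaw) [-0.1  0.5  0.2] turn -0.0 shift now axes [-0.1  0.5  0.2]
```

View pics/scene3.png

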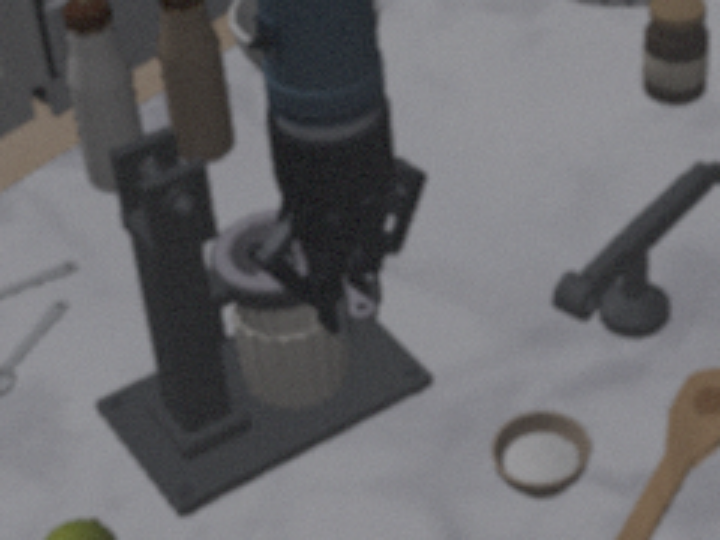

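The flange lies in the ring at (265,270). The wrist force rose by 3 N at the expected height, so it is seated. Letting go and rising.

```bash
python3 -m jog '[{"linear":[0,0,0],"yaw":0,"gripper":0.3},{"linear":[0,0,0],"yaw":0,"gripper":0.5},{"linear":[0,0,0],"yaw":0,"gripper":0.5},{"linear":[0,0,0],"yaw":0,"gripper":0.5},{"linear":[0,0,0],"yaw":0,"gripper":0.5}]'
python3 -m jog '[{"linear":[0,0,-10],"yaw":0,"gripper":0.5},{"linear":[0,0,-20],"yaw":0,"gripper":0.5},{"linear":[0,0,-30],"yaw":0,"gripper":0.5},{"linear":[0,0,-30],"yaw":0,"gripper":0.5},{"linear":[0,0,-30],"yaw":0,"gripper":0.5}]'
python3 go.py 0.4545 -0.1205 0.2 0.02
python3 - <<'E'
from fit import *
f=grab_frame("top"); r=cut_out(f,"strainer")
P=cloud(f,r[0]["pixels"]); T=P[np.abs(P[:,2]-.133)<.007]
print(r[0]["confidence"],len(T),np.median(T[:,2]),np.linalg.lstsq(np.c_[T[:,:2],np.ones(len(T))],T[:,2],rcond=None)[0],T.max(0),T.min(0))
Q=T[T[:,0]>.57]; print(circ(hullrim(Q),.0425))
E
```

```text
clock: 9.65
ee_pos: [0.5312, 0.1399, 0.1273]
tool_rot: [-3.141, -0.0, -0.112]
contact_force: [0.5, -0.1, -0.5]
width: 0.0425
grip_force: 0.0
clock: 10.15
ee_pos: [0.5311, 0.14, 0.2492]
tool_rot: [-3.141, -0.001, -0.112]
contact_force: [0.6, 0.7, 0.1]
width: 0.0427
grip_force: 0.0
t 10.15 pos [0.5311 0.14   0.2492] rot [-3.141e+00 -1.000e-03 -1.120e-01] F [0.6 0.7 0.1] w 0.0427 grip 0.0 q [ 0.04  0.22 -0.42  1.82  0.1   1.12 -2.1 ]
shift mm (tool axes at target yaw) [-81.8 258.9  49.2] turn -0.132 shift now axes [-47.1 267.4  49.1]
0.89 939 0.13409891499568283 [-0.02135337 -0.01059873  0.14804464] [0.64705923 0.17397883 0.13999992] [0.50990595 0.09024629 0.12600485]
[0.60810554 0.13152813 0.04113178]
```

The cup is seated with its flange top at 0.134 and level. Next I'll go to the lever.

```bash
python3 -m jog '[{"linear":[-3,15,0],"yaw":0,"gripper":0.7},{"linear":[-5,30,0],"yaw":0,"gripper":0.7},{"linear":[-5,30,0],"yaw":0,"gripper":0.7},{"linear":[-5,30,0],"yaw":0,"gripper":0.7},{"linear":[-5,30,0],"yaw":0,"gripper":0.7}]'
python3 -m jog '[{"linear":[-5,30,0],"yaw":0,"gripper":0.7},{"linear":[-5,30,0],"yaw":0,"gripper":0.7},{"linear":[-5,30,0],"yaw":0,"gripper":0.7},{"linear":[-5,28,0],"yaw":0,"gripper":0.7},{"linear":[-4,15,0],"yaw":0,"gripper":0.7}]'
python3 -m jog '[{"linear":[0,0,0],"yaw":-0.142,"gripper":0.7},{"linear":[0,0,0],"yaw":-0.142,"gripper":0.7},{"linear":[0,0,0],"yaw":-0.142,"gripper":0.7},{"linear":[0,0,0],"yaw":-0.142,"gripper":0.7},{"linear":[0,0,0],"yaw":-0.142,"gripper":0.7}]'
python3 -m jog '[{"linear":[0,0,0],"yaw":-0.142,"gripper":0.7},{"linear":[0,0,0],"yaw":-0.142,"gripper":0.7},{"linear":[0,0,0],"yaw":-0.142,"gripper":0.7},{"linear":[0,0,0],"yaw":-0.142,"gripper":0.7},{"linear":[0,0,0],"yaw":-0.142,"gripper":0.7}]'
python3 -m jog '[{"linear":[0,0,0],"yaw":-0.142,"gripper":0.7},{"linear":[0,0,0],"yaw":-0.142,"gripper":0.7},{"linear":[0,0,0],"yaw":0,"gripper":0.7},{"linear":[0,0,0],"yaw":0,"gripper":0.7}]'
python3 go.py 0.4548 -0.1215 0.07 1.591
```

```text
clock: 10.75
ee_pos: [0.4908, 0.0058, 0.2455]
tool_rot: [3.141, 0.004, -0.113]
contact_force: [0.2, 0.3, -0.0]
width: 0.06
grip_force: 0.0
clock: 11.25
ee_pos: [0.4512, -0.1249, 0.2455]
tool_rot: [3.141, 0.004, -0.117]
contact_force: [0.4, 0.4, 0.6]
width: 0.0597
grip_force: 0.0
clock: 11.75
ee_pos: [0.4522, -0.122, 0.2455]
tool_rot: [-3.139, 0.003, 0.602]
contact_force: [0.1, -0.4, -0.0]
width: 0.06
grip_force: 0.0
clock: 12.25
ee_pos: [0.4522, -0.122, 0.2455]
tool_rot: [-3.137, 0.0, 1.312]
contact_force: [0.4, -0.9, -0.0]
width: 0.0598
grip_force: 0.0
clock: 12.65
ee_pos: [0.4531, -0.1217, 0.2462]
tool_rot: [-3.139, -0.001, 1.588]
contact_force: [-0.4, -1.0, 1.0]
width: 0.06
grip_force: 0.0
t 12.65 pos [ 0.4531 -0.1217  0.2462] rot [-3.139e+00 -1.000e-03  1.588e+00] F [-0.4 -1.   1. ] w 0.06 grip 0.0 q [ 0.42  0.05 -0.26  2.    0.01  1.09  0.18]
shift mm (tool axes at target yaw) [1.000e-01 1.700e+00 1.762e+02] turn -0.003 shift now axes [  0.    2.2 176.2]
```

```bash
python3 -m jog '[{"linear":[0,2,20],"yaw":0,"gripper":0.7},{"linear":[0,0,35],"yaw":0,"gripper":0.7},{"linear":[0,0,35],"yaw":0,"gripper":0.7},{"linear":[0,0,35],"yaw":0,"gripper":0.7},{"linear":[0,0,25],"yaw":0,"gripper":0.7}]'
python3 -m jog '[{"linear":[0,0,16],"yaw":0,"gripper":0.6},{"linear":[0,0,10],"yaw":0,"gripper":0.5},{"linear":[0,0,0],"yaw":0,"gripper":0.5},{"linear":[0,0,0],"yaw":0,"gripper":0.5}]'
python3 go.py 0.4548 -0.1215 0.07 1.591
python3 - <<'E'
from fit import *
for n in("scene",):
    f=grab_frame(n); cv2.imwrite(f"pics/{n}4.png",cv2.resize(f["image"][200:380,270:510,::-1],(720,540)))
E
```

```text
clock: 13.15
ee_pos: [0.4545, -0.1211, 0.0948]
tool_rot: [-3.138, -0.001, 1.589]
contact_force: [0.5, 0.4, -0.1]
width: 0.0594
grip_force: 0.0
clock: 13.55
ee_pos: [0.4569, -0.1213, 0.0717]
tool_rot: [3.141, 0.0, 1.591]
contact_force: [0.8, 0.5, 0.1]
width: 0.0427
grip_force: 0.0
t 13.55 pos [ 0.4569 -0.1213  0.0717] rot [3.141 0.    1.591] F [0.8 0.5 0.1] w 0.0427 grip 0.0 q [ 0.39  0.31 -0.24  2.13  0.11  0.71  0.09]
shift mm (tool axes at target yaw) [-0.1 -2.1  1.7] turn -0.0 shift now axes [-0.1 -2.1  1.7]
```

View pics/scene4.png

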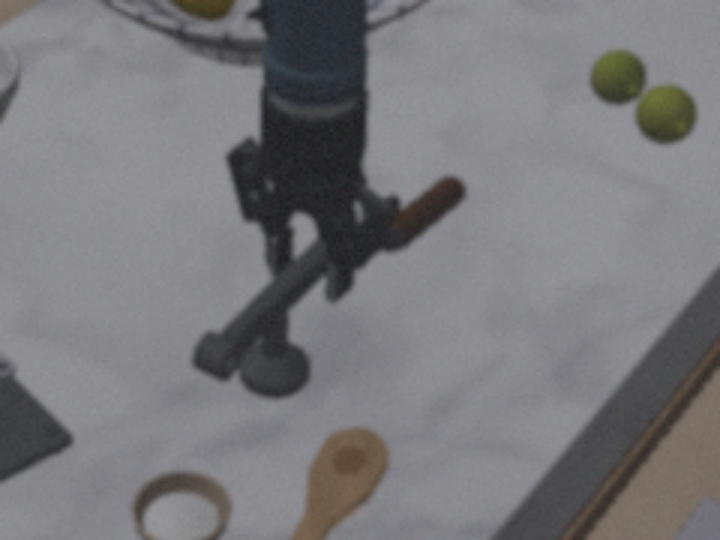

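In the crop the fingers straddle the arm at about (305,260). Gripping now.

```bash
python3 -m jog '[{"linear":[0,-2,1.5],"yaw":0,"gripper":0.5},{"linear":[0,0,0],"yaw":0,"gripper":0.3},{"linear":[0,0,0],"yaw":0,"gripper":0},{"linear":[0,0,0],"yaw":0,"gripper":0},{"linear":[0,0,0],"yaw":0,"gripper":0}]' 60
python3 -m jog '[{"linear":[0,0,0],"yaw":0,"gripper":0},{"linear":[0,0,0],"yaw":0,"gripper":0},{"linear":[0,0,0],"yaw":0,"gripper":0}]' 110
python3 go.py 0.4548 -0.1215 0.07 1.591
```

```text
clock: 14.1
ee_pos: [0.4549, -0.1214, 0.0703]
tool_rot: [3.141, 0.0, 1.591]
contact_force: [-0.5, -0.2, 3.2]
width: 0.0152
grip_force: 61.0
clock: 14.4
ee_pos: [0.4552, -0.1214, 0.0704]
tool_rot: [3.141, 0.001, 1.592]
contact_force: [-0.2, -0.1, 5.9]
width: 0.0144
grip_force: 107.4
t 14.4 pos [ 0.4552 -0.1214  0.0704] rot [3.141e+00 1.000e-03 1.592e+00] F [-0.2 -0.1  5.9] w 0.0144 grip 107.4 q [ 0.39  0.31 -0.24  2.14  0.11  0.7   0.1 ]
shift mm (tool axes at target yaw) [-0.1 -0.4  0.4] turn 0.001 shift now axes [-0.1 -0.4  0.4]
```

```bash
python3 -m jog '[{"linear":[0,0,-8],"yaw":0,"gripper":0},{"linear":[0,0,-20],"yaw":0,"gripper":0},{"linear":[0,0,-30],"yaw":0,"gripper":0},{"linear":[0,0,-30],"yaw":0,"gripper":0},{"linear":[0,0,-30],"yaw":0,"gripper":0}]'
python3 -m jog '[{"linear":[0,0,-30],"yaw":0,"gripper":0},{"linear":[0,0,-30],"yaw":0,"gripper":0},{"linear":[0,0,-25],"yaw":0,"gripper":0},{"linear":[0,0,-12],"yaw":0,"gripper":0},{"linear":[0,0,0],"yaw":0,"gripper":0}]'
python3 -m jog '[{"linear":[0,0,0],"yaw":0,"gripper":0},{"linear":[0,0,0],"yaw":0,"gripper":0}]'
python3 go.py 0.5937 0.0847 0.285 1.300
cat > lev.py <<'E'
from fit import *
from scipy.spatial.transform import Rotation as R
# lever arm points in the tool frame (top face strip + hub), to get lever pose in hand
def lev(tag):
    s=sense(); p=s["ee_pos"]; r=R.from_euler("xyz",s["tool_rot"]); out={}
    for n in("scene","top"):
        f=grab_frame(n); T=r.inv().apply(cloud(f)-p)   # tool x along -lever? z down
        out[n]=T; np.save(f"lev_{n}_{tag}.npy",T)
        N=T[(abs(T[:,0])<.24)&(abs(T[:,1])<.04)&(T[:,2]>-.03)&(T[:,2]<.12)]
        for sgn in(-1,1):
            H=N[N[:,0]*sgn>.03]; print(n,"side",sgn,len(H),np.round(np.percentile(H,[1,50,99],axis=0)*1000).tolist() if len(H) else '')
    return out
E
python3 -c "
from lev import *; lev('a')
f=grab_frame('scene'); cv2.imwrite('pics/scene5.png',cv2.resize(f['image'][130:370,200:520,::-1],(720,540)))"
```

```text
clock: 14.9
ee_pos: [0.4527, -0.1206, 0.1875]
tool_rot: [-3.138, -0.001, 1.592]
contact_force: [0.1, 0.3, -3.3]
width: 0.0144
grip_force: 107.5
clock: 15.4
ee_pos: [0.455, -0.1212, 0.2857]
tool_rot: [3.139, 0.001, 1.592]
contact_force: [0.4, 0.0, -4.5]
width: 0.0143
grip_force: 107.9
clock: 15.6
ee_pos: [0.4529, -0.1208, 0.2824]
tool_rot: [-3.137, -0.001, 1.592]
contact_force: [-0.2, -0.7, -4.0]
width: 0.0144
grip_force: 107.9
t 15.6 pos [ 0.4529 -0.1208  0.2824] rot [-3.137e+00 -1.000e-03  1.592e+00] F [-0.2 -0.7 -4. ] w 0.0144 grip 107.9 q [ 0.43  0.02 -0.26  1.96  0.    1.17  0.19]
shift mm (tool axes at target yaw) [235.7  80.7  -2.6] turn 0.292 shift now axes [202.5 145.1  -2.9]
scene side -1 442 [[-222.0, -14.0, 3.0], [-146.0, -8.0, 41.0], [-43.0, 7.0, 60.0]]
scene side 1 1125 [[31.0, -26.0, -20.0], [64.0, -7.0, 3.0], [131.0, 19.0, 66.0]]
top side -1 1179 [[-225.0, -13.0, 29.0], [-166.0, -1.0, 41.0], [-107.0, 12.0, 54.0]]
top side 1 942 [[48.0, -24.0, -22.0], [85.0, -3.0, -16.0], [133.0, 21.0, 56.0]]
```

View pics/scene5.png

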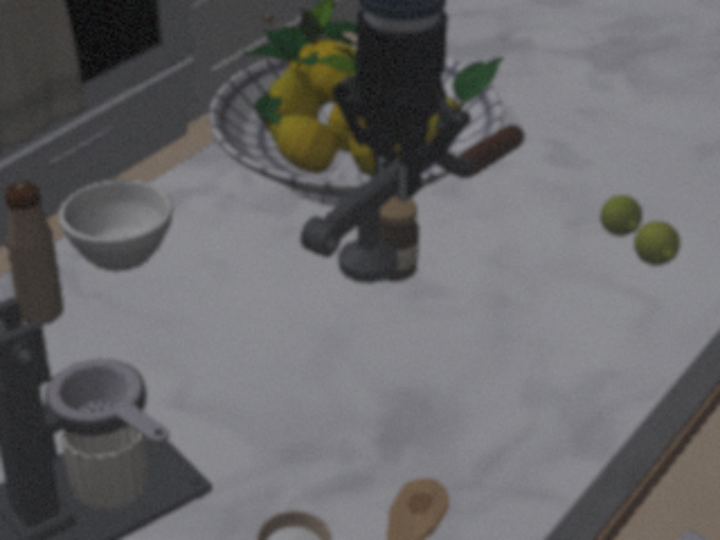

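The lever hangs level in the grip, with its hub at (320,235) and the foot free of the counter. The cup looks flush in the ring at (97,385). Next I'll fit the lever's pose in the hand and refine the fork pose.

```bash
cat > hand.py <<'E'
from fit import *
def hand(tag):
    for n in("scene","top"):
        T=np.load(f"lev_{n}_{tag}.npy")
        A=T[(T[:,0]>.045)&(T[:,0]<.10)&(abs(T[:,1])<.016)&(T[:,2]>-.024)&(T[:,2]<-.010)]
        B=T[(T[:,0]>.108)&(T[:,0]<.145)&(abs(T[:,1])<.02)&(T[:,2]>-.03)&(T[:,2]<.012)]
        ys=[[x,(np.percentile(a:=A[abs(A[:,0]-x)<.006,1],3)+np.percentile(a,97))/2] for x in np.arange(.05,.1,.008)]
        G=T[(T[:,0]<-.1)&(T[:,0]>-.25)&(abs(T[:,1])<.03)&(T[:,2]>.0)&(T[:,2]<.08)]
        print(n,"top face z=a x+b",np.round(np.polyfit(A[:,0],A[:,2],1),4),"mid y",np.round(np.polyfit(*np.array(ys).T,1),4),"| hub x max",B[:,0].max(),np.percentile(B[:,0],98),"y",np.percentile(B[:,1],[2,98]),"z top",np.percentile(B[:,2],3),"| grip x min",np.percentile(G[:,0],1),"y",np.percentile(G[:,1],[3,97]))
E
python3 -c "
from hand import *; hand('a')
for n in ('scene','top'):
    f=grab_frame(n); C=cloud(f)
    K=box(C,.5,.8,.12,.32,.240,.25); print(n,len(K),cv2.minAreaRect(K[:,:2].astype(np.float32)*1000),K.mean(0))
    P=cloud(f,cut_out(f,'press')[0]['pixels']); P=box(P,.45,.8,0,.32,.008,.025); print(' plate',cv2.minAreaRect(P[:,:2].astype(np.float32)*1000))
    S=cloud(f,cut_out(f,'strainer')[0]['pixels']); S=S[(abs(S[:,2]-.134)<.005)&(S[:,0]>.57)]; print(' strainer',np.median(S[:,2]),circ(hullrim(S),.0425))
"
```

```text
scene top face z=a x+b [ 0.0056 -0.016 ] mid y [-0.0294  0.0003] | hub x max 0.1338148559940832 0.1324313590294519 y [-0.01379864  0.01055494] z top -0.020119924828377017 | grip x min -0.22240017058839476 y [-0.01327647  0.00513795]
top top face z=a x+b [ 0.0003 -0.0169] mid y [-0.0109  0.0001] | hub x max 0.13330615791469874 0.1331314165379289 y [-0.01247386  0.0109559 ] z top -0.022054557238269816 | grip x min -0.22460378464779437 y [-0.0123614   0.01157746]
scene 222 ((625.9354858398438, 198.08633422851562), (42.50463104248047, 56.50782012939453), 76.25419616699219) [0.62441769 0.19922522 0.24332887]
 plate ((612.4691162109375, 152.2277374267578), (204.2944793701172, 133.2593231201172), 74.92731475830078)
 strainer 0.13342516979923874 [0.60698128 0.12966319 0.04238783]
top 346 ((627.0029907226562, 199.378173828125), (43.49117660522461, 52.88698959350586), 74.27188110351562) [0.62617296 0.19902875 0.24432998]
 plate ((613.9011840820312, 152.82049560546875), (205.5388946533203, 130.38990783691406), 74.9491958618164)
 strainer 0.13396564106694897 [0.60615566 0.1318641  0.04219205]
```

```bash
python3 -m jog '[{"linear":[0,0,-5],"yaw":0.06,"gripper":0},{"linear":[0,0,0],"yaw":0.08,"gripper":0},{"linear":[0,0,0],"yaw":0.08,"gripper":0},{"linear":[0,0,0],"yaw":0.072,"gripper":0},{"linear":[0,0,0],"yaw":0,"gripper":0}]'
python3 -m jog '[{"linear":[10,3,0],"yaw":0,"gripper":0},{"linear":[20,7,0],"yaw":0,"gripper":0},{"linear":[25,9,0],"yaw":0,"gripper":0},{"linear":[25,9,0],"yaw":0,"gripper":0},{"linear":[25,9,0],"yaw":0,"gripper":0}]'
python3 -m jog '[{"linear":[25,9,0],"yaw":0,"gripper":0},{"linear":[25,9,0],"yaw":0,"gripper":0},{"linear":[25,9,0],"yaw":0,"gripper":0},{"linear":[20,6,0],"yaw":0,"gripper":0},{"linear":[15,5,0],"yaw":0,"gripper":0}]'
python3 -m jog '[{"linear":[10,3,0],"yaw":0,"gripper":0},{"linear":[0,0,0],"yaw":0,"gripper":0},{"linear":[0,0,0],"yaw":0,"gripper":0},{"linear":[0,0,0],"yaw":0,"gripper":0},{"linear":[0,0,0],"yaw":0,"gripper":0}]'
python3 go.py 0.5945 0.0841 0.285 1.300
```

```text
clock: 16.55
ee_pos: [0.4546, -0.1212, 0.2899]
tool_rot: [3.141, -0.0, 1.3]
contact_force: [0.1, -0.6, -3.7]
width: 0.0142
grip_force: 107.8
clock: 17.05
ee_pos: [0.5192, -0.0281, 0.2899]
tool_rot: [3.141, -0.001, 1.302]
contact_force: [0.5, 0.1, -3.1]
width: 0.0144
grip_force: 107.8
clock: 17.55
ee_pos: [0.585, 0.0689, 0.2897]
tool_rot: [-3.141, -0.002, 1.303]
contact_force: [0.2, 0.9, -3.4]
width: 0.0143
grip_force: 107.8
clock: 18.05
ee_pos: [0.5896, 0.0732, 0.2898]
tool_rot: [3.142, 0.001, 1.298]
contact_force: [-0.0, -0.3, -3.7]
width: 0.0146
grip_force: 107.7
t 18.05 pos [0.5896 0.0732 0.2898] rot [3.142e+00 1.000e-03 1.298e+00] F [-0.  -0.3 -3.7] w 0.0146 grip 107.7 q [ 0.15  0.27 -0.41  1.67  0.12  1.22 -0.56]
shift mm (tool axes at target yaw) [11.8  1.8  4.8] turn -0.002 shift now axes [11.8  1.8  4.8]
```

```bash
python3 -m jog '[{"linear":[6,1,0],"yaw":0,"gripper":0},{"linear":[6,1,5],"yaw":0,"gripper":0},{"linear":[0,0,10],"yaw":0,"gripper":0},{"linear":[0,0,0],"yaw":0,"gripper":0},{"linear":[0,0,0],"yaw":0,"gripper":0}]'
python3 go.py 0.5945 0.0841 0.22 1.300
python3 -c "
from lev import *; from hand import hand; lev('b'); hand('b')
f=grab_frame('top'); cv2.imwrite('pics/top6.png',cv2.resize(f['image'][130:290,120:320,::-1],(750,600),interpolation=cv2.INTER_CUBIC))
for n in ('scene','top'):
    C=cloud(grab_frame(n)); H=box(C,.57,.68,.12,.26,.255,.30); print(n,len(H),'hub region',H.min(0),H.max(0), cv2.minAreaRect(H[:,:2].astype(np.float32)*1000))
    K=box(C,.57,.68,.14,.26,.23,.25); print(' fork',len(K),cv2.minAreaRect(K[:,:2].astype(np.float32)*1000))
"
```

```text
clock: 18.55
ee_pos: [0.5944, 0.0855, 0.2737]
tool_rot: [-3.14, 0.001, 1.3]
contact_force: [-0.2, -0.4, -4.5]
width: 0.0145
grip_force: 107.7
t 18.55 pos [0.5944 0.0855 0.2737] rot [-3.14e+00  1.00e-03  1.30e+00] F [-0.2 -0.4 -4.5] w 0.0145 grip 107.7 q [ 0.13  0.3  -0.42  1.67  0.13  1.2  -0.58]
shift mm (tool axes at target yaw) [-1.3  0.5 53.7] turn -0.0 shift now axes [-1.3  0.6 53.7]
scene side -1 895 [[-224.0, -15.0, -17.0], [-132.0, -7.0, 39.0], [-32.0, 7.0, 62.0]]
scene side 1 2666 [[32.0, -28.0, -19.0], [107.0, -9.0, 43.0], [139.0, 25.0, 117.0]]
top side -1 1738 [[-226.0, -13.0, -18.0], [-139.0, -2.0, 36.0], [-32.0, 12.0, 53.0]]
top side 1 0 
scene top face z=a x+b [ 0.0057 -0.0155] mid y [-0.0156 -0.0007] | hub x max 0.13153496896311193 0.1312399452759768 y [-0.01437829  0.00894703] z top -0.019632346216981175 | grip x min -0.22431584302139013 y [-0.01399589  0.00433415]Traceback (most recent call last):
  File "<string>", line 2, in <module>
    from lev import *; from hand import hand; lev('b'); hand('b')
                                                        ~~~~^^^^^
  File "hand.py", line 7, in hand
    ys=[[x,(np.percentile(a:=A[abs(A[:,0]-x)<.006,1],3)+np.percentile(a,97))/2] for x in np.arange(.05,.1,.008)]
            ~~~~~~~~~~~~~^^^^^^^^^^^^^^^^^^^^^^^^^^^^^^
    return _quantile_unchecked(
        a, q, axis, out, overwrite_input, method, keepdims, weights)
    return _ureduce(a,
                    func=_quantile_ureduce_func,
    ...<5 lines>...
                    overwrite_input=overwrite_input,
                    method=method)
    r = func(a, **kwargs)
    result = _quantile(arr,
                       quantiles=q,
    ...<2 lines>...
                       out=out,
                       weights=wgt)
    slices_having_nans = np.isnan(arr[-1, ...])
                                  ~~~^^^^^^^^^
IndexError: index -1 is out of bounds for axis 0 with size 0
```

The arm hides the hub from the top camera, so I'll use the scene view.

```bash
python3 -c "
from fit import *
f=grab_frame('scene'); cv2.imwrite('pics/scene6.png',cv2.resize(f['image'][215:365,170:370,::-1],(800,600),interpolation=cv2.INTER_CUBIC))
C=cloud(f); u=np.array([.26,.9656]); v=np.array([.9656,-.26])   # -press x, press y(-ish)
def show(nm,P):
    q=P[:,:2]-[.6254,.199]; a,b=-(q@u),q@v; print(nm,len(P),'press x',np.round(np.percentile(a,[1,50,99])*1000,1),'press y',np.round(np.percentile(b,[1,50,99])*1000,1),'z',np.round(np.percentile(P[:,2],[1,99])*1000,1))
show('hub',box(C,.57,.70,.165,.26,.256,.32))
show('fork top',box(C,.57,.68,.14,.26,.239,.249))
show('arm',box(C,.57,.70,.11,.16,.272,.32))
"
```

```text
hub 447 press x [-13.7   6.7  36.4] press y [-13.4  -6.2  12.5] z [266.3 295.1]
fork top 218 press x [-20.9  -2.2  21.6] press y [-26.6 -15.7  27.3] z [239.1 246.8]
arm 328 press x [42.1 67.9 92.9] press y [-10.3  -5.9   8.2] z [272.3 293.3]
```

View pics/scene6.png

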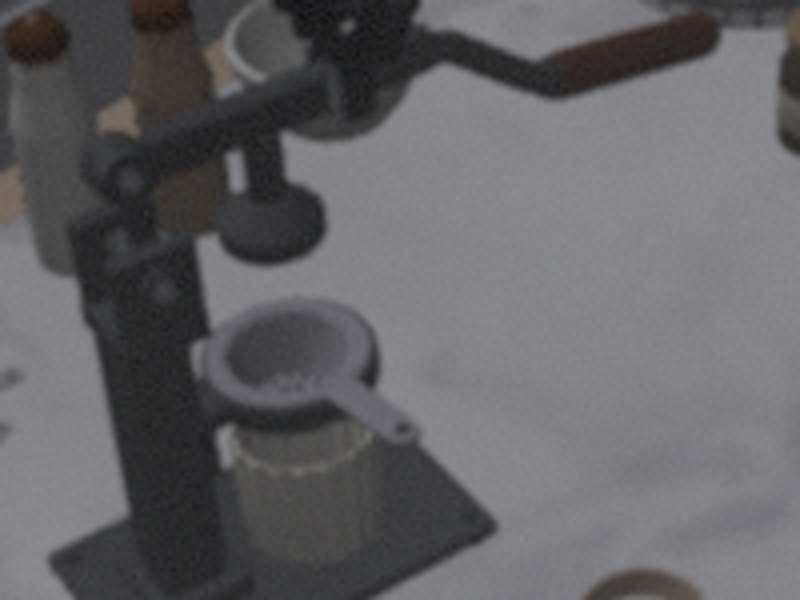

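In the scene crop the hub at (118,165) stands right above the fork gap at (135,235), and the cup is flush at (290,355). Hub and fork centres agree to about 1 mm, so I'll lower it.

```bash
python3 -m jog '[{"linear":[-0.6,0.6,5],"yaw":0,"gripper":0},{"linear":[0,0,8],"yaw":0,"gripper":0},{"linear":[0,0,6],"yaw":0,"gripper":0},{"linear":[0,0,5],"yaw":0,"gripper":0},{"linear":[0,0,0],"yaw":0,"gripper":0}]'
python3 -m jog '[{"linear":[0,0,4],"yaw":0,"gripper":0},{"linear":[0,0,5],"yaw":0,"gripper":0},{"linear":[0,0,5],"yaw":0,"gripper":0},{"linear":[0,0,3],"yaw":0,"gripper":0},{"linear":[0,0,0],"yaw":0,"gripper":0}]'
python3 go.py 0.5945 0.0841 0.22 1.300
```

```text
clock: 19.2
ee_pos: [0.5945, 0.0848, 0.2492]
tool_rot: [-3.139, 0.001, 1.3]
contact_force: [-0.2, -0.1, -3.8]
width: 0.0144
grip_force: 107.7
clock: 19.7
ee_pos: [0.5949, 0.0849, 0.2329]
tool_rot: [-3.14, 0.001, 1.3]
contact_force: [-0.1, -0.7, -4.0]
width: 0.0144
grip_force: 107.7
t 19.7 pos [0.5949 0.0849 0.2329] rot [-3.14e+00  1.00e-03  1.30e+00] F [-0.1 -0.7 -4. ] w 0.0144 grip 107.7 q [ 0.13  0.34 -0.41  1.71  0.15  1.12 -0.6 ]
shift mm (tool axes at target yaw) [-0.9 -0.2 12.9] turn -0.0 shift now axes [-0.9 -0.2 12.9]
```

```bash
python3 -m jog '[{"linear":[-0.3,0,4],"yaw":0,"gripper":0},{"linear":[0,0,4],"yaw":0,"gripper":0},{"linear":[0,0,3],"yaw":0,"gripper":0},{"linear":[0,0,0],"yaw":0,"gripper":0},{"linear":[0,0,0],"yaw":0,"gripper":0}]'
python3 -m jog '[{"linear":[0,0,0.8],"yaw":0,"gripper":0},{"linear":[0,0,0],"yaw":0,"gripper":0},{"linear":[0,0,0],"yaw":0,"gripper":0},{"linear":[0,0,0],"yaw":0,"gripper":0},{"linear":[0,0,0],"yaw":0,"gripper":0}]'
python3 go.py 0.5945 0.0841 0.22 1.300
python3 -c "
from fit import *
from lev import lev
lev('c')
f=grab_frame('scene'); cv2.imwrite('pics/scene7.png',cv2.resize(f['image'][225:345,180:340,::-1],(800,600),interpolation=cv2.INTER_CUBIC))
C=cloud(f); u=np.array([.26,.9656]); v=np.array([.9656,-.26])
def show(nm,P):
    q=P[:,:2]-[.6254,.199]; a,b=-(q@u),q@v; print(nm,len(P),'press x',np.round(np.percentile(a,[1,50,99])*1000,1),'press y',np.round(np.percentile(b,[1,50,99])*1000,1),'z',np.round(np.percentile(P[:,2],[1,50,99])*1000,1))
    return np.c_[a,b,P[:,2]]
Q=show('fork+hub',box(C,.57,.70,.165,.26,.215,.32)); 
M=Q[(abs(Q[:,1])<.009)&(Q[:,0]<.02)]; print('between cheeks',len(M),np.round(np.percentile(M,[2,50,98],axis=0)*1000,1).tolist())
A=show('arm',box(C,.57,.70,.09,.155,.222,.26))
print('arm slope y,z vs x',np.polyfit(A[:,0],A[:,1],1),np.polyfit(A[A[:,2]>.232][:,0],A[A[:,2]>.232][:,2],1))
S=cloud(f,cut_out(f,'strainer')[0]['pixels']); S=S[(abs(S[:,2]-.134)<.005)&(S[:,0]>.57)]; print('strainer',np.median(S[:,2]),circ(hullrim(S),.0425))
"
```

```text
clock: 20.2
ee_pos: [0.5953, 0.0848, 0.2227]
tool_rot: [-3.141, 0.0, 1.3]
contact_force: [-0.6, -0.7, -4.9]
width: 0.0142
grip_force: 107.7
clock: 20.7
ee_pos: [0.5954, 0.0847, 0.2221]
tool_rot: [3.141, -0.0, 1.3]
contact_force: [-0.4, -0.2, -4.3]
width: 0.0144
grip_force: 107.7
t 20.7 pos [0.5954 0.0847 0.2221] rot [ 3.141 -0.     1.3  ] F [-0.4 -0.2 -4.3] w 0.0144 grip 107.7 q [ 0.13  0.35 -0.41  1.72  0.15  1.1  -0.6 ]
shift mm (tool axes at target yaw) [-0.9 -0.7  2.1] turn -0.0 shift now axes [-0.9 -0.7  2.1]
scene side -1 844 [[-224.0, -15.0, -16.0], [-134.0, -7.0, 39.0], [-33.0, 6.0, 63.0]]
scene side 1 3346 [[32.0, -37.0, -23.0], [103.0, -12.0, 38.0], [140.0, 27.0, 119.0]]
top side -1 1549 [[-226.0, -13.0, -18.0], [-139.0, -2.0, 37.0], [-33.0, 12.0, 54.0]]
top side 1 68 [[125.0, -30.0, -26.0], [133.0, -24.0, -22.0], [140.0, -17.0, 10.0]]
fork+hub 776 press x [-20.4   0.6  34.8] press y [-28.9  -8.   27.1] z [215.6 237.4 246.2]
between cheeks 96 [[-12.9, -8.2, 230.0], [1.3, 1.3, 239.0], [19.3, 8.5, 243.8]]
arm 452 press x [ 47.7  87.9 116.5] press y [-21.1  -6.3  14.1] z [222.5 236.5 257.4]
arm slope y,z vs x [-0.0954609   0.00301842] [0.10522783 0.23032881]Traceback (most recent call last):
  File "<string>", line 14, in <module>
    S=cloud(f,cut_out(f,'strainer')[0]['pixels']); S=S[(abs(S[:,2]-.134)<.005)&(S[:,0]>.57)]; print('strainer',np.median(S[:,2]),circ(hullrim(S),.0425))
              ~~~~~~~~~~~~~~~~~~~~~^^^
IndexError: list index out of range
```

View pics/scene7.png

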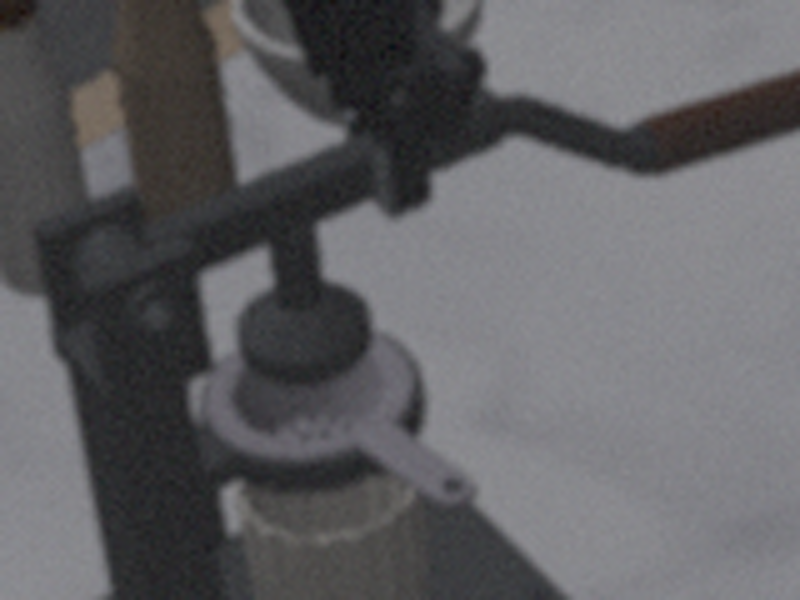

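The hub sits between the cheeks (115,260), the foot hangs clear above the cup at (305,335), and the wrist carries only the lever's weight. One last trim.

```bash
python3 -m jog '[{"linear":[-0.6,-0.4,2.2],"yaw":0,"gripper":0},{"linear":[0,0,0],"yaw":0,"gripper":0},{"linear":[0,0,0],"yaw":0,"gripper":0},{"linear":[0,0,0],"yaw":0,"gripper":0},{"linear":[0,0,0],"yaw":0,"gripper":0}]'
python3 -m jog '[{"linear":[0,0,0],"yaw":0,"gripper":0},{"linear":[0,0,0],"yaw":0,"gripper":0},{"linear":[0,0,0],"yaw":0,"gripper":0},{"linear":[0,0,0],"yaw":0,"gripper":0},{"linear":[0,0,0],"yaw":0,"gripper":0}]'
python3 go.py 0.5945 0.0841 0.22 1.300
python3 -c "
from hand import *
T=np.load('lev_scene_c.npy')
A=T[(T[:,0]>.03)&(T[:,0]<.10)&(abs(T[:,1])<.016)&(T[:,2]>-.022)&(T[:,2]<-.010)]
print(len(A),np.polyfit(A[:,0],A[:,2],1),np.polyfit(A[:,0],A[:,1],1))
for n in ('scene','top'):
    f=grab_frame(n); C=cloud(f); S=C[(abs(C[:,2]-.134)<.006)&(np.hypot(C[:,0]-.6065,C[:,1]-.1305)<.05)&(np.hypot(C[:,0]-.6065,C[:,1]-.1305)>.034)]
    print(n,len(S),np.median(S[:,2]),circ(hullrim(S),.0425) if len(S)>20 else '')"
```

```text
clock: 21.4
ee_pos: [0.5949, 0.0843, 0.2198]
tool_rot: [3.141, -0.0, 1.3]
contact_force: [-0.6, 0.4, -3.6]
width: 0.0144
grip_force: 107.7
clock: 21.9
ee_pos: [0.5948, 0.0843, 0.2198]
tool_rot: [-3.142, -0.0, 1.3]
contact_force: [0.5, -0.1, -3.7]
width: 0.0143
grip_force: 107.7
t 21.9 pos [0.5948 0.0843 0.2198] rot [-3.142 -0.     1.3  ] F [ 0.5 -0.1 -3.7] w 0.0143 grip 107.7 q [ 0.13  0.35 -0.41  1.73  0.15  1.1  -0.6 ]
shift mm (tool axes at target yaw) [-0.2 -0.3 -0.2] turn -0.0 shift now axes [-0.2 -0.3 -0.2]
245 [-0.00292924 -0.01500356] [ 0.04759018 -0.00574605]
scene 374 0.1335044500824692 [0.60437473 0.13210958 0.04593333]
top 4 0.1299933423939631
```

```bash
python3 -c "
from cell import sign_off; print(sign_off())"
```

```text
the job is handed in; nothing more can be done
None
```

I seated the strainer cup in the ring and let go of it. The lever is held level by its balance point, with the bore lined up in the fork to about 1 mm by my measurements and no extra load on the wrist; the job is handed in at about 22 s, but no verdict came back.

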